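# Find the stand that takes the board with a gap gauge

## Robot

A 7-joint arm with a two-finger parallel gripper is mounted at the origin on a cart in front of the work surface, level with it; the furniture and walls round the work are solid. World frame = base frame: x ahead of the robot, y to its left, z up, the work surface at z = 0. Lengths are in m, angles in rad, forces in N, time in s.
With the tool pointing down it reaches from about 0.4 to 0.85 m from the base axis. Payload 4.4 kg.
Tool frame: the origin (TCP) lies on the centre line of the jaws, within the pads' length; the fingertips stand 17 mm ahead of it and the grasp point (between the pads) lies 2 mm behind it; x points along the fingers, z is the direction in which the jaws open and shut, and the axes are right-handed (so a half turn about x gives the same grasp; the last joint's range is limited). The gripper opens to 94 mm and grips with 3 to 60 N. Pads are 16 mm wide; open, the fingers measure 119 mm over their backs; the gripper's body (75 mm by 177 mm) begins 78 mm behind the grasp point.
Start: joints at [-1.378, 0.628, 0.038, 1.517, -0.027, 0.996, -0.02], TCP at [0.166, 0.628, 0.222] pointing down, gripper open.
Joint ranges: [-3.06, 3.06], [-0.37, 2.12], [-1.25, 1.32], [0.18, 2.47], [-1.1, 4.24], [0.23, 1.98], [-2.94, 2.94]. Speed limits (rad/s): [2.57, 2.57, 3.14, 3.14, 3.14, 3.14, 3.14].

## Interface

Orientations are given as a unit quaternion [w, x, y, z].
In Python, from workcell import ctrl, eyes, find_in, outline_of gives the robot as it stands.
- The arm moves only by the tool play_rows, never from a script. Its argument "series" is a list of rows, each a list of 3 entries, a list of its own where there are three numbers: the shift along the world's x, y, z in mm, then the turn, a rotation vector about the world's x, y, z in degrees, then the opening, from 0 (shut) to 1 (fully open). A call has 1 to 20 rows; each row shifts and turns the commanded pose from where the row before left it; what a row does not reach is not made up. A row lasts 1/8 s, in which the tool goes at most 62.5 mm and 10.7 degrees, less where a joint would pass 70% of its speed; a pose out of reach is approached as far as the arm can. A call is refused whole if a number of a shift passes 62.5 or a number of a turn 10.7, either way. A call with a gripper value outside its range is refused whole. The fingers move at their own pace and stop on an object; the grip force is fixed at half the most. Time passes only in rows, so rows that do not move let the fingers close. It gives the time, the measured TCP pose, the force and the opening at its end, in the units of the state.
- ctrl.observe(): the state, without advancing time (a new reading comes with each control period).
- eyes.capture(name): name is "scene" or "top" or "wrist"; returns the picture (400x640x3 uint8, red, green, blue); there is no depth.
- eyes.camera_model(name): a dict with "K" (3x3 intrinsics, pixels), "R" (3x3) and "t" (3): a world point X has camera coordinates R X + t. Camera axes: x right, y down, z forward; pixel columns grow to the right and rows downward; lengths in m; the calibration is good to about 2 mm. The wrist camera is an equidistant fisheye: a pixel r from the principal point sees the ray r / f radians off the axis. A picture is of the moment at which its call begins: read the wrist's pose just before it. camera_model takes no time and is no camera call; for the wrist camera it gives the pose at the moment of the call.
- ctrl.finish_job(): hands the job in, once; it reports no verdict.
Trained networks look in the newest picture that a camera, given by its name, has taken for a name from the list of things; names that differ only in an ending like _2 or _b are one class to them, and where a whole thing is asked for, a point or a joint stands for the part that bears it (a point fixed in the world has none). Each returns a list of dicts, best first, with "p" (0 to 1); they miss things now and then, are a little off and sometimes report something else, mostly with a low value. They report only what shows in the picture. A call takes as long as a camera call.
- find_in(camera, thing): "extent" ([left, top, right, bottom] in pixels, round what is visible of it).
- outline_of(camera, thing): "pixels" (400x640 bool, what is visible of it) and "extent" ([left, top, right, bottom] in pixels, round what is visible of it).
The state is a dict: "time": time; "q": joint angles; "qvel": joint speeds; "joint_torque": joint torques, N m; "eef_pos": TCP position; "eef_rot": TCP orientation; "contact_force": force on the tool from outside, world axes, zero at the start; "moment": the same for the moment, N m; "grip_width": finger opening in m.
Only numpy, scipy, OpenCV 4.12 (cv2) and the standard library are available. Lean on these libraries where they do the work, as an engineer would, in place of code of your own. Each camera call takes 0.05 s, during which the arm holds its last target. There are 200 camera calls.

## Task

Two wooden board stands stand on the counter, and only one has a gap wide enough for our serving boards. Take the board gauge, the flat metal blade with the black grip, by its grip, slide its blade into the gap of the stand that it fits, all the way home to the back wall, and leave it standing there upright.

Things in the scene. Friction and masses are not known exactly. Their poses are not given: they have to be found in the camera images.
- gauge_grip (a point): Centre of the grip of the board gauge, a loose 0.18 kg tool standing on the counter: black grip block 50 long (x) x 28 wide (y) x 46 high mm (this point 23 above its foot); from its front face, 25 ahead of this point, a flat metal blade on edge runs 70 farther along +x, 10 thick (y), 30 high, its lower edge 4 above the grip's foot. x along the blade to its end, z up.
- gauge_tip (a point): Middle of the free end of the gauge's blade, 95 mm ahead (+x) of gauge_grip and 4 below it. Same axes.
- stand_wide: The stand that fits: fixed wooden board stand, U-shaped seen from above: 80 long (x) x 94 wide (y) x 40 high mm, with a straight gap along x at y = 0, open at the front and top, from the front face (x = -40) to its back wall (x = +20), with no floor but the counter. Its gap is 30 mm wide (side walls 32 thick). Origin: centre of the underside; +x from the front to the back wall, z up.
- stand_narrow: The stand that does not fit: fixed wooden board stand, U-shaped seen from above: 80 long (x) x 94 wide (y) x 40 high mm, with a straight gap along x at y = 0, open at the front and top, from the front face (x = -40) to its back wall (x = +20), with no floor but the counter. Its gap is 6 mm wide, so the blade jams at its front. Origin: centre of the underside; +x from the front to the back wall, z up.

How it is judged:
At the end, for the whole second after the job is handed in: The gauge's blade lies in the 30 mm gap of the wide stand, its end within 15 mm of the back wall and lower than 30 mm, between the side walls and within 20 degrees of the gap's line; the grip is outside the front and upright to 10 degrees; the gauge is at rest and released (x of gauge_tip in the frame of stand_wide between 0.005 and 0.03 m and y of gauge_tip in the frame of stand_wide between -0.015 and 0.015 m and z of gauge_tip in the frame of stand_wide below 0.03 m and x of gauge_grip in the frame of stand_wide below -0.04 m and angle between the x axis of gauge_grip and the x axis of stand_wide, either way round below 0.35 rad and angle between gauge_grip's own z axis and vertical below 0.17 rad and linear speed of gauge below 0.02 m/s); the robot touches nothing.
It also fails if it takes over 43 s, if anything falls off the work surface, if the arm or the gripper's body presses on something with over 40 N, if the wrist force passes 120 N, or if a joint passes its speed limit or range.

## Working session

There is one attempt and no reset: what is moved stays moved. The work goes in short steps, Python scripts to look and compute and a tool call to move; the robot and the scene stay as the last step left them, time stands still between calls to the robot, and variables do not carry over. Pictures are saved under pics/ and viewed, about 8 in all and at most 12, crops included, and the job is handed in when it is done.

Besides the shell and the picture viewer there is one more tool, called as name([rows], argument=value, ...), one row to a line, values as JSON. play_rows: Moves the arm, as the interface text tells. Its arguments: {"type":"object","properties":{"series":{"type":"array","items":{"type":"array"}}},"required":["series"]}

```bash
mkdir -p pics; python3 - <<'E'
from workcell import ctrl, eyes, find_in, outline_of
import cv2, numpy as np
print(ctrl.observe())
for c in ("scene","top"):
    im=eyes.capture(c); cv2.imwrite(f"pics/{c}0.png",im[:,:,::-1])
    m=eyes.camera_model(c); print(c,np.round(m["K"],1).tolist(),np.round(m["R"],3).tolist(),np.round(m["t"],3).tolist())
    for t in ("gauge_grip","stand_wide","stand_narrow"):
        print(t,[(round(d["p"],2),d["extent"]) for d in find_in(c,t)])
E
```

```text
{'time': 0.0, 'q': array([-1.37779743,  0.62932411,  0.03844233,  1.51836731, -0.02696834,
        0.99626652, -0.01997664]), 'qvel': array([ 1.63857354e-03, -1.94881903e-03,  3.70517450e-04, -7.81630825e-05,
       -7.23323261e-04,  5.17098386e-04, -5.69755636e-05]), 'joint_torque': array([ 3.78734576e-04, -5.49709976e+01,  1.14361390e+00, -1.86632699e+01,
       -5.22561616e-02,  2.38125608e-02,  1.49590642e-04]), 'eef_pos': array([0.16616843, 0.62775194, 0.22156859]), 'eef_rot': array([ 0.55982354, -0.43172375,  0.5608368 ,  0.43089939]), 'contact_force': array([-1.08412163,  0.15927011, -0.28846076]), 'moment': array([ 0.02472332, -0.06341108, -0.0109084 ]), 'grip_width': 0.09403532545380434}
scene [[447.9, 0.0, 320.2], [0.0, 447.9, 192.6], [0.0, 0.0, 1.0]] [[0.834, -0.552, 0.014], [-0.201, -0.327, -0.924], [0.515, 0.767, -0.383]] [-0.424, 0.193, 0.76]
gauge_grip [(0.96, [357.6, 250.8, 415.1, 284.8])]
stand_wide [(0.59, [289.1, 188.5, 334.1, 213.0])]
stand_narrow [(0.89, [237.4, 156.3, 277.9, 180.3])]
top [[471.1, 0.0, 323.8], [0.0, 471.1, 193.6], [0.0, 0.0, 1.0]] [[-0.035, -0.999, -0.004], [-0.979, 0.036, -0.201], [0.201, -0.003, -0.98]] [0.079, 0.514, 1.205]
gauge_grip [(0.93, [416.0, 168.4, 429.4, 213.4])]
stand_wide [(0.94, [276.6, 163.4, 315.2, 199.8])]
stand_narrow [(0.81, [166.8, 162.8, 210.7, 205.0]), (0.35, [414.0, 169.4, 431.0, 214.4])]
```

View pics/top0.png

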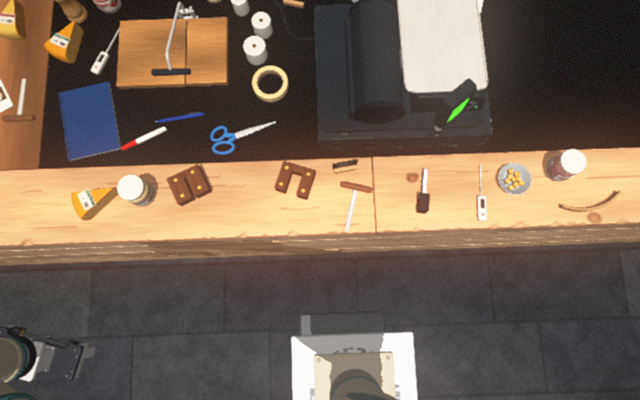

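View pics/scene0.png

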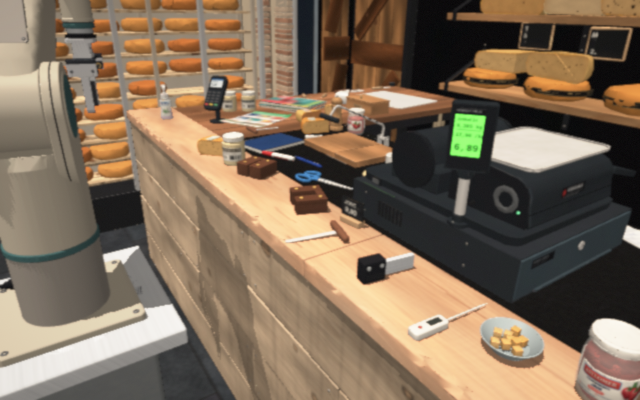

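Top view: the gauge is at about (423,190) with its grip toward the robot. The wide stand is at (295,181), open toward the robot, and the narrow stand is at (188,184). I'll fit box-model silhouettes to the outlines.

```bash
cat > h.py <<'E'
from workcell import ctrl, eyes, find_in, outline_of
import cv2, numpy as np
from scipy.optimize import minimize
def box(x0,x1,y0,y1,z0,z1): return np.array([[x,y,z] for x in (x0,x1) for y in (y0,y1) for z in (z0,z1)],float)/1000
# gauge model origin: grip centre on the foot plane
MODEL={"gauge_grip":[box(-25,25,-14,14,0,46),box(25,95,-5,5,4,34)],
 "stand_wide":[box(20,40,-47,47,0,40),box(-40,20,15,47,0,40),box(-40,20,-47,-15,0,40)]}
def proj(m,X,fish):
    c=X@np.array(m["R"]).T+m["t"]; K=np.array(m["K"])
    if fish:
        r=np.hypot(c[:,0],c[:,1])+1e-12; th=np.arctan2(r,c[:,2]); n=c[:,:2]/r[:,None]*th[:,None]
    else: n=c[:,:2]/c[:,2:]
    return n*[K[0,0],K[1,1]]+K[:2,2]
def render(m,thing,p,fish,S=4):
    c,s=np.cos(p[2]),np.sin(p[2]); R=np.array([[c,-s,0],[s,c,0],[0,0,1]]); im=np.zeros((400*S,640*S),np.uint8)
    for b in MODEL[thing]:
        q=proj(m,b@R.T+[p[0],p[1],0],fish)
        cv2.fillConvexPoly(im,cv2.convexHull(((q+.5)*S*16-8).astype(np.int32)),1,shift=4)
    return cv2.resize(im.astype(np.float32),(640,400),interpolation=cv2.INTER_AREA)
def fit(views,thing,p0):
    # views: list of (model, mask, fish)
    def cost(p):
        t=0
        for m,k,f in views:
            r=render(m,thing,p,f); t+=1-np.minimum(r,k).sum()/np.maximum(r,k).sum()
        return t/len(views)
    p0=np.array(p0,float)
    for d in (.02,.006):
        sx=np.vstack([p0]+[p0+e for e in np.diag([d,d,d*12])])
        r=minimize(cost,p0,method="Nelder-Mead",options=dict(initial_simplex=sx,xatol=2e-4,fatol=1e-4,maxiter=120)); p0=r.x
    return p0,r.fun
def look(cam,thing):
    m=eyes.camera_model(cam); eyes.capture(cam); o=outline_of(cam,thing)
    return (m,o[0]["pixels"].astype(np.float32),cam=="wrist"),o
def ground(m,px,z):
    R=np.array(m["R"]);C=-R.T@m["t"];d=R.T@np.linalg.inv(m["K"])@[*px,1]; return C+d*(z-C[2])/d[2]
E
python3 - <<'E'
from h import *
for t,px,yaw in (("gauge_grip",(423,200),0),("stand_wide",(295,181),0)):
    V=[]
    for c in ("top","scene"):
        v,o=look(c,t); V.append(v); print(t,c,[(round(d["p"],2),d["extent"]) for d in o])
    g=ground(V[0][0],px,.03)
    for n,vs in (("top",V[:1]),("both",V)):
        p,f=fit(vs,t,[g[0],g[1],yaw]); print(t,n,np.round(p,4),np.round(f,3))
m=eyes.camera_model("wrist"); print(np.round(m["K"],1).tolist(),(-m["R"].T@m["t"]).round(3),m["R"].round(2).tolist())
E
```

```text
gauge_grip top [(0.89, [417.1, 170.1, 429.2, 214.8]), (0.29, [165.0, 163.7, 209.9, 206.0])]
gauge_grip scene [(0.63, [361.0, 252.4, 412.9, 282.4])]
gauge_grip top [ 0.4875 -0.2074 -0.1355] 0.092
gauge_grip both [ 0.4873 -0.2075 -0.1339] 0.096
stand_wide top [(0.63, [274.7, 163.1, 317.7, 200.8])]
stand_wide scene [(0.84, [288.4, 184.8, 329.2, 211.2])]
stand_wide top [ 0.5631  0.1393 -0.3305] 0.07
stand_wide both [ 0.5629  0.1392 -0.3584] 0.064
[[309.7, 0.0, 325.2], [0.0, 309.7, 197.7], [0.0, 0.0, 1.0]] [0.088 0.65  0.385] [[0.26, 0.97, -0.0], [0.93, -0.25, 0.28], [0.27, -0.07, -0.96]]
```

```bash
python3 - <<'E'
from h import *
from scipy.spatial.transform import Rotation as Ro
s=ctrl.observe(); R=Ro.from_quat(np.roll(s["eef_rot"],-1)).as_matrix(); print(R.round(3)); 
print("jaw dir deg",np.degrees(np.arctan2(R[1,2],R[0,2])),"need",np.degrees(-.134)+90)
E
```

```text
[[-0.    -0.967  0.256]
 [ 0.     0.256  0.967]
 [-1.     0.     0.   ]]
jaw dir deg 75.16837772650126 need 82.32236554524697
```

play_rows([
  [[58,-45,0],[0,0,1.8],1],
  [[58,-45,0],[0,0,1.8],1],
  [[58,-45,0],[0,0,1.8],1],
  [[58,-45,0],[0,0,1.8],1],
  [[25,-62,0],[0,0,0],1],
  [[25,-62,0],[0,0,0],1],
  [[25,-62,0],[0,0,0],1],
  [[25,-62,0],[0,0,0],1],
  [[-2,-62,0],[0,0,0],1],
  [[-2,-62,0],[0,0,0],1],
  [[-2,-62,0],[0,0,0],1],
  [[-2,-62,0],[0,0,0],1],
  [[-2,-62,0],[0,0,0],1],
  [[-2,-62,0],[0,0,0],1],
  [[0,-36,-40],[0,0,0],1],
  [[0,0,0],[0,0,0],1],
  [[0,0,0],[0,0,0],1],
])

```text
time: 2.92
eef_pos: [0.4456, -0.1639, 0.1828]
eef_rot: [0.532, -0.466, 0.532, 0.466]
contact_force: [-0.0, -0.6, 0.1]
grip_width: 0.0941
```

```bash
python3 - <<'E'
from h import *
from scipy.spatial.transform import Rotation as Ro
s=ctrl.observe(); R=Ro.from_quat(np.roll(s["eef_rot"],-1)).as_matrix(); print(s["time"],s["eef_pos"].round(4),"jaw",np.degrees(np.arctan2(R[1,2],R[0,2])),R[:,0].round(3),s["contact_force"])
v,o=look("wrist","gauge_grip"); print([(round(d["p"],2),d["extent"]) for d in o])
p,f=fit([v],"gauge_grip",[.487,-.2075,-.134]); print(p.round(4),f)
im=eyes.capture("wrist")[:,:,::-1].copy(); r=render(v[0],"gauge_grip",p,True)
cv2.drawContours(im,cv2.findContours((r>.5).astype(np.uint8),0,1)[0],-1,(0,255,0),1); cv2.imwrite("pics/w1.png",im)
E
```

```text
2.925 [ 0.4456 -0.1639  0.1828] jaw 82.40234129371409 [ 0.     0.001 -1.   ] [-0.00329608 -0.59693263  0.09388325]
[(0.93, [276.0, 204.7, 306.1, 303.7])]
[ 0.4877 -0.2064 -0.1545] 0.07327961921691895
```

View pics/w1.png

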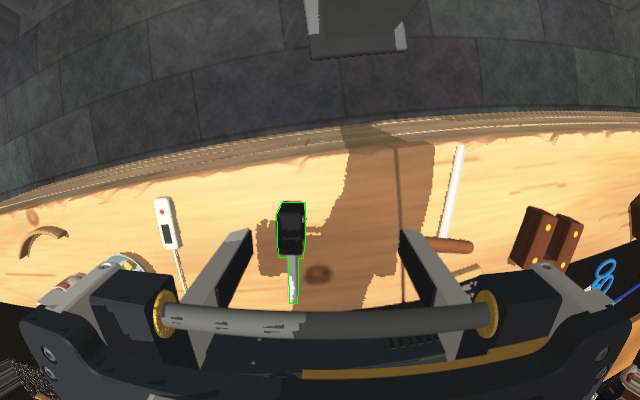

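The wrist fit agrees with the picture: the green outline sits on the gauge at (290,250), between the jaws' reach. Next I move over it, descend and close.

play_rows([
  [[21,-21,0],[0,0,-0.8],1],
  [[21,-21,0],[0,0,0],1],
  [[0,0,-40],[0,0,0],1],
  [[0,0,-40],[0,0,0],1],
  [[0,0,0],[0,0,0],1],
  [[0,0,0],[0,0,0],1],
])

```text
time: 3.82
eef_pos: [0.4885, -0.2064, 0.1039]
eef_rot: [0.536, -0.463, 0.535, 0.462]
contact_force: [0.3, 0.6, 0.2]
grip_width: 0.0941
```

```bash
python3 - <<'E'
from h import *
s=ctrl.observe(); print(s["eef_pos"].round(4))
v,o=look("wrist","gauge_grip"); print([(round(d["p"],2),d["extent"]) for d in o])
p,f=fit([v],"gauge_grip",[.4877,-.2064,-.147]); print(p.round(4),f)
E
```

```text
[ 0.4885 -0.2064  0.1039]
[(0.79, [304.9, 174.7, 344.2, 305.6])]
[ 0.4876 -0.2066 -0.1504] 0.07657855749130249
```

Well aligned.

play_rows([
  [[0,0,-30],[0,0,0],1],
  [[0,0,-30],[0,0,0],1],
  [[0,0,-18],[0,0,0],1],
  [[0,0,0],[0,0,0],1],
  [[0,0,0],[0,0,0],0],
  [[0,0,0],[0,0,0],0],
  [[0,0,0],[0,0,0],0],
  [[0,0,0],[0,0,0],0],
  [[0,0,0],[0,0,0],0],
  [[0,0,0],[0,0,0],0],
  [[0,0,0],[0,0,0],0],
  [[0,0,0],[0,0,0],0],
])

```text
time: 5.42
eef_pos: [0.4873, -0.2068, 0.0244]
eef_rot: [0.535, -0.462, 0.535, 0.462]
contact_force: [-0.3, -0.6, 0.6]
grip_width: 0.0277
```

play_rows([
  [[0,0,30],[0,0,0],0],
  [[0,0,40],[0,0,0],0],
  [[0,0,20],[0,0,0],0],
  [[-10,40,0],[0,0,-1.3],0],
  [[-10,50,0],[0,0,-1.5],0],
  [[-10,50,0],[0,0,-1.5],0],
  [[-10,50,0],[0,0,-1.5],0],
  [[-10,50,0],[0,0,-1.5],0],
  [[-10,50,0],[0,0,-1.5],0],
  [[-10,50,0],[0,0,-1.5],0],
  [[0,40,0],[0,0,-1],0],
  [[0,18,0],[0,0,0],0],
  [[0,0,0],[0,0,0],0],
  [[0,0,0],[0,0,0],0],
  [[0,0,0],[0,0,0],0],
])

```text
time: 7.3
eef_pos: [0.4174, 0.1898, 0.1145]
eef_rot: [0.579, -0.406, 0.579, 0.406]
contact_force: [0.3, 0.5, -1.8]
grip_width: 0.0274
```

```bash
python3 - <<'E'
from h import *
from scipy.spatial.transform import Rotation as Ro
s=ctrl.observe(); R=Ro.from_quat(np.roll(s["eef_rot"],-1)).as_matrix(); print(s["time"],s["eef_pos"].round(4),"jaw",np.degrees(np.arctan2(R[1,2],R[0,2])),s["grip_width"])
for c in ("wrist","top"):
    v,o=look(c,"stand_wide"); print(c,[(round(d["p"],2),d["extent"]) for d in o])
    p,f=fit([v],"stand_wide",[.563,.139,-.345]); print(p.round(4),f)
    im=eyes.capture(c)[:,:,::-1].copy(); r=render(v[0],"stand_wide",p,c=="wrist")
    cv2.drawContours(im,cv2.findContours((r>.5).astype(np.uint8),0,1)[0],-1,(0,255,0),1)
    if c=="wrist": cv2.imwrite("pics/w2.png",im)
E
```

```text
7.3 [0.4174 0.1898 0.1145] jaw 70.1437717154821 0.02743114619972845
wrist [(0.7, [286.4, 303.8, 368.8, 370.8])]
[ 0.5648  0.1377 -0.3465] 0.6280553340911865
top [(0.88, [275.7, 163.4, 315.5, 199.7])]
[ 0.5634  0.1394 -0.3253] 0.12763720750808716
```

View pics/w2.png

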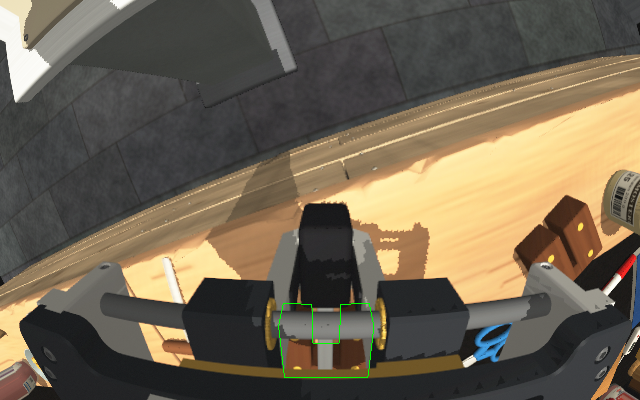

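The wrist view shows the blade in line with the wide stand's gap at about (325,350). The gripper bar hides much of the stand, so that fit's cost is poor, but it agrees with the top fit. I'll lower and start sliding in.

play_rows([
  [[0,1,-30],[0,0,0.2],0],
  [[0,0,-30],[0,0,0],0],
  [[0,0,-20],[0,0,0],0],
  [[0,0,-6],[0,0,0],0],
  [[0,0,0],[0,0,0],0],
  [[10,-3.5,0],[0,0,0],0],
  [[10,-3.5,0],[0,0,0],0],
  [[10,-3.5,0],[0,0,0],0],
  [[5,-2,0],[0,0,0],0],
  [[0,0,0],[0,0,0],0],
  [[0,0,0],[0,0,0],0],
])

```text
time: 8.98
eef_pos: [0.4518, 0.1798, 0.0284]
eef_rot: [0.577, -0.408, 0.578, 0.408]
contact_force: [-0.5, -0.2, -1.6]
grip_width: 0.028
```

```bash
python3 - <<'E'
from h import *
s=ctrl.observe(); print(s["eef_pos"].round(4),s["contact_force"].round(2))
a=eyes.capture("top")[130:230,230:360,::-1]; b=eyes.capture("scene")[150:250,230:360,::-1]
cv2.imwrite("pics/c3.png",np.hstack([cv2.resize(x,None,fx=3,fy=3,interpolation=2) for x in (a,b)]))
E
```

```text
[0.4518 0.1798 0.0284] [-0.54 -0.24 -1.6 ]
```

View pics/c3.png

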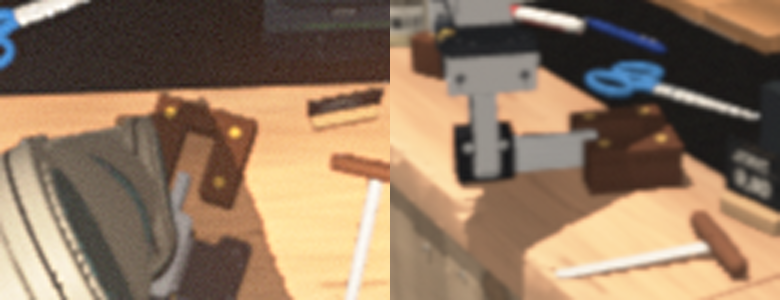

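Both views show the blade inside the gap: its end is at crop (183,178) in the top view, perhaps a few mm to the left. There is no contact force, so I'll slide on with a slight bias to the right.

play_rows([
  [[8,-4,0],[0,0,0],0],
  [[8,-3.5,0],[0,0,0],0],
  [[8,-3,0],[0,0,0],0],
  [[6,-2,0],[0,0,0],0],
  [[4,-1.5,0],[0,0,0],0],
  [[2,-0.7,0],[0,0,0],0],
  [[0,0,0],[0,0,0],0],
  [[0,0,0],[0,0,0],0],
])

```text
time: 10.07
eef_pos: [0.488, 0.1652, 0.0284]
eef_rot: [0.577, -0.408, 0.578, 0.408]
contact_force: [0.3, 0.5, -1.2]
grip_width: 0.0282
```

```bash
python3 - <<'E'
from h import *
s=ctrl.observe(); d=s["eef_pos"][:2]-[.563,.1393]; c,n=np.cos(-.343),np.sin(-.343)
print(s["eef_pos"].round(4),"tip in stand",(c*d[0]+n*d[1]+.095).round(4),(-n*d[0]+c*d[1]).round(4),s["contact_force"].round(2))
a=eyes.capture("top")[130:230,230:360,::-1]; b=eyes.capture("scene")[150:250,230:360,::-1]
cv2.imwrite("pics/c4.png",np.hstack([cv2.resize(x,None,fx=3,fy=3,interpolation=2) for x in (a,b)]))
E
```

```text
[0.488  0.1652 0.0284] tip in stand 0.0157 -0.0008 [ 0.33  0.46 -1.22]
```

View pics/c4.png

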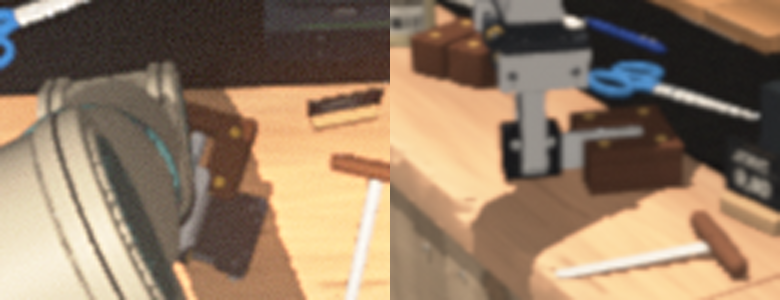

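The blade is nearly home and in the gap in both views. Now a gentle nudge toward the wall, then setting it down.

play_rows([
  [[2,-0.7,0],[0,0,0],0],
  [[1.5,-0.5,0],[0,0,0],0],
  [[0,0,0],[0,0,0],0],
  [[0,0,-2],[0,0,0],0],
  [[0,0,-1.8],[0,0,0],0],
  [[0,0,0],[0,0,0],0],
  [[0,0,0],[0,0,0],0],
])

```text
time: 11.05
eef_pos: [0.4918, 0.1639, 0.0246]
eef_rot: [0.578, -0.408, 0.578, 0.408]
contact_force: [-0.6, -0.3, -1.7]
grip_width: 0.0276
```

play_rows([
  [[0,0,0],[0,0,0],0.3],
  [[0,0,0],[0,0,0],0.5],
  [[0,0,0],[0,0,0],0.8],
  [[0,0,0],[0,0,0],0.8],
  [[0,0,0],[0,0,0],0.8],
  [[0,0,0],[0,0,0],0.8],
  [[0,0,20],[0,0,0],0.8],
  [[0,0,40],[0,0,0],0.8],
  [[0,0,40],[0,0,0],0.8],
  [[-10,40,30],[0,0,0],0.8],
  [[-20,60,20],[0,0,0],0.8],
  [[-20,60,0],[0,0,0],0.8],
  [[-30,60,0],[0,0,0],0.8],
  [[-30,60,0],[0,0,0],0.8],
  [[-20,40,0],[0,0,0],0.8],
  [[0,0,0],[0,0,0],0.8],
  [[0,0,0],[0,0,0],0.8],
])

```text
time: 13.18
eef_pos: [0.3678, 0.4703, 0.1733]
eef_rot: [0.577, -0.408, 0.578, 0.407]
contact_force: [0.5, -1.3, -1.3]
grip_width: 0.0752
```

```bash
python3 - <<'E'
from h import *
s=ctrl.observe(); print(s["time"],s["eef_pos"].round(4),s["contact_force"].round(2),s["grip_width"])
V=[]
for c in ("top","scene"):
    v,o=look(c,"gauge_grip"); V.append(v); print(c,[(round(d["p"],2),d["extent"]) for d in o])
p,f=fit(V[:1],"gauge_grip",[.4918,.1639,-.345]); print("top fit",p.round(4),f)
c,n=np.cos(-.343),np.sin(-.343); d=p[:2]-[.563,.1393]
x,y=c*d[0]+n*d[1],-n*d[0]+c*d[1]; a=p[2]+.343; print("grip",x,y,"tip",x+.095*np.cos(a),y+.095*np.sin(a))
a=eyes.capture("top")[130:230,230:360,::-1]; b=eyes.capture("scene")[150:250,230:360,::-1]
cv2.imwrite("pics/c5.png",np.hstack([cv2.resize(x,None,fx=3,fy=3,interpolation=2) for x in (a,b)]))
E
```

```text
13.175 [0.3678 0.4703 0.1733] [ 0.47 -1.27 -1.29] 0.07515125247310935
top [(0.77, [277.6, 171.3, 298.6, 216.9])]
scene [(0.93, [270.4, 189.2, 293.1, 208.9])]
top fit [ 0.4922  0.165  -0.3527] 0.1318594217300415
grip -0.0753017051230652 0.00034513989540267687 tip 0.019693869239725728 -0.0005718396482405267
```

View pics/c5.png

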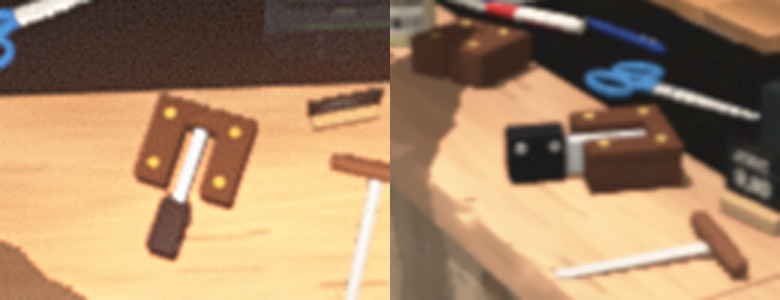

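The gauge stands upright with its blade centred in the wide gap. The blade's end is at the back wall (top crop (200,130)), and the grip is outside and released. I'm handing it in.

```bash
python3 -c "
from workcell import ctrl
print(ctrl.finish_job())"
```

```text
the job is handed in; nothing more can be done
None
```

I took the gauge by its grip, slid its blade from the front into the wide stand's gap, set it down upright, let go and moved the arm clear. The job was handed in at about 13.3 s of the 43 s allowed; the system reported no verdict.

- **Final position:** the last top-camera fit put the blade's end at x ≈ 0.0197 m and y ≈ -0.0006 m in the stand's frame. The grip was at x ≈ -0.075 m, and the blade was within about 1° of the gap's line.
- **Release and contact:** the last picture shows the gauge upright, centred in the gap and free of the gripper. Force readings, taken at the end of each move, stayed under about 2 N.
- **Checks that were weak:**
  - I felt no push from the back wall, so the blade is about at the wall by measurement (calibration good to 2 mm), not by touch.
  - The wrist-camera fit of the stand while carrying the gauge was poor because the gripper hid it, so I relied on the fixed cameras.
  - Midway through the slide, one picture suggested the blade was a few mm off centre. I shifted it slightly, and the last view showed it centred.

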